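# Crank the lid press down

## Robot

A 7-joint arm with a two-finger parallel gripper is mounted at the origin on a cart in front of the work surface, level with it; the furniture and walls round the work are solid. World frame = base frame: x ahead of the robot, y to its left, z up, the work surface at z = 0. Lengths are in mm, angles in rad, forces in N, time in s.
With the tool pointing down it reaches from about 400 to 850 mm from the base axis. Payload 4.5 kg.
Tool frame: the origin (TCP) lies between the finger pads; the fingertips stand 11 mm ahead of it and the grasp point (between the pads) lies 8 mm behind it; z points along the fingers, y is the direction in which the jaws open and shut (so a half turn about z gives the same grasp; the last joint's range is limited). The gripper opens to 88 mm and grips with 3 to 60 N. Pads are 18 mm wide; open, the fingers measure 123 mm over their backs; the gripper's body (75 mm by 187 mm) begins 45 mm behind the grasp point.
Start: joints at [-1.254, 0.689, -0.195, 1.565, 0.157, 0.902, -0.215], TCP at [174.383, 600.202, 249.743] pointing down, gripper open.
Joint ranges: [-3.01, 3.01], [-0.46, 2.08], [-1.47, 1.51], [0.13, 2.56], [-1, 4.14], [0.04, 2.09], [-2.66, 2.66]. Speed limits (rad/s): [2.57, 2.57, 3.14, 3.14, 3.14, 3.14, 3.14].

## Interface

Orientations are given as a unit quaternion [w, x, y, z].
In Python, from bench import bot, read_camera, calibration gives the robot as it stands. The module is installed in compiled form; this text tells all that it offers.
- The arm moves only by the shell command python3 -m inch 'ROWS'. ROWS is JSON, a list of rows, each an object with "offset": the shift along the world's x, y, z normalised to -1 to 1, where 1 is 0.25 m, a list of three; "delta_rot": the turn, a rotation vector about the world's x, y, z normalised to -1 to 1, where 1 is 1.5 rad, a list of three; "gripper": the gripper command: -1 is shut, 1 is fully open, values between are in proportion. A call has 1 to 10 rows; each row is the pose to reach, as a shift and turn from the pose commanded when the call began; what a row does not reach only later rows make up. A row lasts 1/10 s, in which the tool goes at most 50 mm and 8.59 degrees, less where a joint would pass 70% of its speed; a pose out of reach is approached as far as the arm can. A call with a number of a shift or a turn outside -1 to 1 is refused whole. A call with a gripper value outside its range is refused whole. The fingers move at their own pace and stop on an object; the grip force is fixed at half the most. Time passes only in rows, so rows that repeat a pose let the fingers close. It gives the time, the measured TCP pose, the force and the opening at its end, in the units of the state.
- bot.state(): the state, without advancing time (a new reading comes with each control period).
- read_camera(name): name is "scene" or "side" or "wrist"; returns the picture (384x512x3 uint8, blue, green, red); there is no depth.
- calibration(name): a dict with "vfov" (degrees; the focal length in pixels is half the picture's height over the tangent of half this angle, whatever the lens; pixels are square), "cx", "cy" (the principal point, pixels), "D" ([k1, k2, p1, p2, k3] as OpenCV has them; the pictures are not rectified), "camera_from_world" (4x4, takes a point from world to camera coordinates); the wrist camera has in their place "hand_eye" (4x4, takes a point from camera to tool coordinates, whose origin is the TCP and whose axes are the flange's). Camera axes: x right, y down, z forward; pixel columns grow to the right and rows downward; lengths in mm; the calibration is good to about 2 mm. A picture is of the moment at which its call begins: read the wrist's pose just before it. calibration takes no time and is no camera call.
- bot.job_done(): hands the job in, once; it reports no verdict.
The state is a dict: "clock": time; "joints": joint angles; "qd": joint speeds; "joint_torque": joint torques, N m; "eef_pos": TCP position; "tool_rot": TCP orientation; "wrist_force": force on the tool from outside, world axes, zero at the start; "wrist_torque": the same for the moment, N m; "opening": finger opening in mm.
Only numpy, scipy, OpenCV 4.12 (cv2) and the standard library are available. Lean on these libraries where they do the work, as an engineer would, in place of code of your own. Each camera call takes 0.05 s, during which the arm holds its last target. There are 200 camera calls.

## Task

Fit the loose crank fully home on the square end of the lid press's screw: it only slips on when the squares line up, so press lightly and turn it until it drops, never forcing it. Then wind it clockwise by its knob, round and round, until the white plate comes up firm on the cup's lid, and stop there without crushing the lid. Leave the crank on the screw and do not disturb the other things on the table.

Things in the scene. Friction and masses are not known exactly. Their poses are not given: they have to be found in the camera images.
- press: Small screw press fixed to the table: aluminium base 120 x 165 mm, two steel columns, red crosshead (50 mm in x, 165 mm in y, top at 130 mm), a lidded cup fixed in it. Origin under the base's centre, on the upright screw axis; z up. Nothing but the screw stands above the crosshead. Clockwise from above winds the plate down, 8 mm a turn; it starts 1.6 to 2.1 turns above the lid.
- press_shoulder (a point): On the screw axis, 136 mm above the table: top of the round steel shoulder, 32 mm across, on which the crank's hub comes to rest. Axes are the press frame's, NOT the square's.
- screw_tip (a point): On the screw axis, 162 mm above the table: top of the screw's brass square end, 18 x 18 mm, 26 mm tall, tapered by 2.5 mm a side over its top 3 mm. Axes are the press frame's: the square stands at any angle, which is not reported: see it or feel for it. The screw is stiff (0.25 N m of friction), so it stays put while the crank is slid round on its top.
- press_plate (a joint): Travel of the white round press plate under the crosshead, in m, growing as it goes down: 0 is fully up, 0.020 is where it first touches the cup's lid. From there the resistance rises like a spring, about 4 N m per rad of crank (some 5 N at the knob per 0.1 rad); pressed in by 0.5 mm, some 25 N at the knob, the lid is crushed.
- crank: Loose crank, 0.2 to 0.38 kg, lying flat. Origin at the centre of the underside of its hub. Hub: dark steel block 32 x 32 mm, 30 mm tall. A flat arm, 22 mm wide and 10 mm thick, flush with the hub's underside, runs along +x to 90 mm from the hub's axis; z up.
- crank_hub (a point): Centre of the crank's hub, 15 mm above its underside; the crank's axes. Carry the crank by the hub's free y faces (32 mm apart). A square hole, 20 x 20 mm, sides parallel to the block's, runs right through it along z: 1 mm of play a side on the brass square, it slips on within about 6 degrees.
- crank_socket (a point): Centre of the underside of the crank's hub, at the mouth of the square hole; the crank's axes. Fully home it lies on press_shoulder. Set down lightly on the tapered tip of the square, it sinks 1 to 3.5 mm, deeper the nearer the squares line up, and drops on when they do.
- crank_knob (a point): Centre of the crank's black upright knob, a cylinder 22 mm across and 42 mm tall that spins freely about its own upright axis, 78 mm from the hub's axis along the arm's +x, 33 mm above the hub's underside; its foot is 2 mm above the arm.
- deli_cup_4: Bystander: small lidded cup, 78 mm across, 59 mm tall; origin under its centre.
- deli_cup_5: Bystander: small lidded cup, 78 mm across, 59 mm tall; origin under its centre.
- deli_cup_7: Bystander: small lidded cup, 78 mm across, 59 mm tall; origin under its centre.
- salt_shaker: Bystander: glass salt shaker with a grey top, 44 mm across, 90 mm tall; origin under its centre.
- ticket_block: Bystander: slotted aluminium block, 32 x 92 mm, 30 mm tall; origin under its centre.
There are look-alikes about, which are no part of the job. What is shaped like the crank but blue or purple is not meant.

How it is judged (in metres and radians):
On the way, in this order (a step that is already met when the one before it is completed fails the run):
1. the crank is fully home on the square of the screw, with the plate still well up (horizontal distance between crank_socket and press_shoulder below 0.004 m and z of crank_socket in the frame of press_shoulder below 0.003 m and angle between crank_socket's own z axis and vertical below 0.1 rad and value of joint press_plate below 0.012 m), for 0.2 s.
2. the plate is wound down until it bears on the lid, with the crank on the screw (value of joint press_plate above 0.0196 m and horizontal distance between crank_socket and press_shoulder below 0.004 m), for 0.1 s.
At the end, for the whole second after the job is handed in: The plate is down on the lid (reading above 0.0196 m, that is no more than 0.4 mm short of first touch), and the crank sits at rest fully home on the screw (underside of the hub within 4 mm sideways and 3 mm above the shoulder, tilted less than 0.1 rad) (all of step 2 and z of crank_socket in the frame of press_shoulder below 0.003 m and angle between crank_socket's own z axis and vertical below 0.1 rad and linear speed of crank below 0.02 m/s).
It fails at once if the crank is forced onto the screw: more than 60 N between crank and press while the hub is more than 6 mm above the shoulder (contact force between crank and press above 60 N and z of crank_socket in the frame of press_shoulder above 0.006 m).
It fails at once if the lid is crushed: the plate is driven more than 0.5 mm past first touch (value of joint press_plate above 0.0205 m).
It fails at once if a bystander is moved by more than 30 mm (distance of any of deli_cup_4, deli_cup_5, deli_cup_7, salt_shaker, ticket_block from where it was at the start of the episode above 0.03 m).
It also fails if it takes over 72 s, if anything falls off the work surface, if the arm or the gripper's body presses on something with over 40 N, if the wrist force passes 120 N, or if a joint passes its speed limit or range.

## Working session

There is one attempt and no reset: what is moved stays moved. The work goes in short steps, Python scripts to look and compute and a shell command to move; the robot and the scene stay as the last step left them, time stands still between calls to the robot, and variables do not carry over. Pictures are saved under pics/ and viewed, about 8 in all and at most 12, crops included, and the job is handed in when it is done.

```bash
mkdir -p pics; cat > h.py <<'E'
import numpy as np,cv2
from bench import bot,read_camera,calibration
from scipy.spatial.transform import Rotation as R
def cam(name,st=None):
    c=calibration(name);f=192/np.tan(np.radians(c['vfov'])/2)
    K=np.array([[f,0,c['cx']],[0,f,c['cy']],[0,0,1.]]);D=np.array(c['D'],float)
    if name=='wrist':
        T=np.eye(4);q=st['tool_rot'];T[:3,:3]=R.from_quat([q[1],q[2],q[3],q[0]]).as_matrix();T[:3,3]=st['eef_pos']
        M=np.linalg.inv(T@np.array(c['hand_eye']))
    else: M=np.array(c['camera_from_world'])
    return K,D,M
def cast(uv,z,name,st=None):
    K,D,M=cam(name,st)
    p=cv2.undistortPoints(np.array(uv,float).reshape(-1,1,2),K,D)[:,0]
    W=np.linalg.inv(M);o=W[:3,3];d=np.c_[p,np.ones(len(p))]@W[:3,:3].T
    return o+d*((z-o[2])/d[:,2])[:,None]
def proj(P,name,st=None):
    K,D,M=cam(name,st)
    return cv2.projectPoints(np.array(P,float).reshape(-1,3),cv2.Rodrigues(M[:3,:3])[0],M[:3,3],K,D)[0][:,0]
E
python3 - <<'E'
from h import *
a=read_camera('scene');b=read_camera('side')
cv2.imwrite('pics/scene.png',a);cv2.imwrite('pics/side.png',b)
cv2.imwrite('pics/both.png',np.vstack([a,b])[:, :] if 0 else cv2.resize(np.hstack([a,b]),(800,300)))
s=bot.state();print(s)
for n in('scene','side'):
    K,D,M=cam(n);print(n,np.linalg.inv(M)[:3,3],K[0,0])
print(calibration('wrist'))
E
```

```text
{'clock': 0.1, 'joints': array([-1.25421381,  0.68986603, -0.19450021,  1.56625791,  0.15729552,
        0.90249183, -0.2151104 ]), 'qd': array([ 6.92115442e-04, -1.78017109e-03,  1.32610295e-03, -2.45945322e-03,
       -1.21414363e-03, -5.86016349e-04, -9.91959362e-06]), 'joint_torque': array([-3.78170036e-03, -5.28496099e+01, -1.27174996e+00, -1.53838634e+01,
       -5.25589124e-02,  1.93150110e-03,  5.00284852e-05]), 'eef_pos': array([174.28831332, 599.6288274 , 249.0062162 ]), 'tool_rot': array([-4.95319919e-05,  1.40895834e-01,  9.90024089e-01, -8.15656963e-04]), 'wrist_force': array([-0.60823196,  0.26445371, -0.17993524]), 'wrist_torque': array([-0.01019863,  0.00243945, -0.03886506]), 'opening': 88.13232237935146}
scene [-207.33461409 -461.57027008  513.97251221] 445.86354029513126
side [513.7588022  965.26296068 723.05489519] 447.7706657001726
{'vfov': 63.52615980929534, 'cx': 255.24473129028723, 'cy': 192.2450182333963, 'D': array([-0.04419969,  0.        ,  0.        ,  0.        ,  0.        ]), 'hand_eye': array([[-2.70582861e-04, -9.59388868e-01, -2.82086736e-01,
         7.27605437e+01],
       [ 9.99999898e-01, -3.61292234e-04,  2.69551540e-04,
        -8.26668201e-01],
       [-3.60520494e-04, -2.82086634e-01,  9.59388868e-01,
        -1.34524986e+02],
       [ 0.00000000e+00,  0.00000000e+00,  0.00000000e+00,
         1.00000000e+00]])}
```

View pics/scene.png

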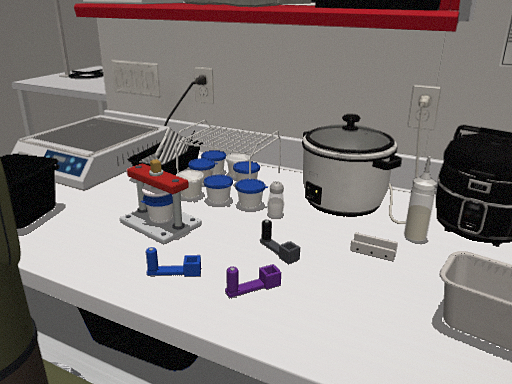

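View pics/side.png

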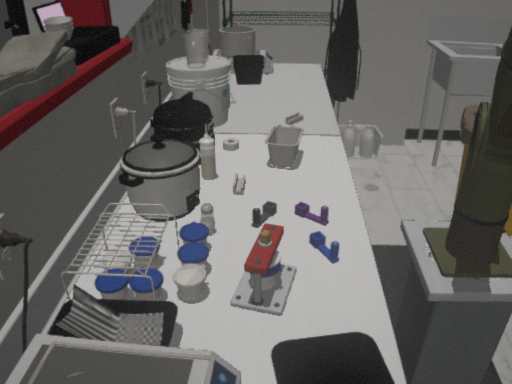

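Scene view: the dark steel crank has its hub at (288,250) and knob at (266,232). The look-alikes are blue (175,265) and purple (255,282). The press's brass tip is at (156,165). In the side view the dark crank is at hub (269,210), knob (257,217), and the brass tip is at (265,238). The dark one fits, since it is neither blue nor purple.

```bash
python3 - <<'E'
from h import *
print('hubtop',cast([(288,246)],30,'scene'),cast([(269,207)],30,'side'))
print('knobtop',cast([(266,222)],54,'scene'),cast([(257,210)],54,'side'))
print('tip',cast([(156,162)],162,'scene'),cast([(265,234)],162,'side'))
print('shaker',cast([(276,217)],0,'scene'),'cup',cast([(250,207)],0,'scene'),'block',cast([(374,255)],0,'scene'))
a=cv2.imread('pics/scene.png')[205:305,130:320];b=cv2.imread('pics/side.png')[190:310,220:350]
f=lambda i:cv2.resize(i,(400,400*i.shape[0]//i.shape[1]) ,interpolation=cv2.INTER_CUBIC)
a=f(a);b=f(b);h=max(len(a),len(b));p=lambda i:cv2.copyMakeBorder(i,0,h-len(i),0,0,0)
cv2.imwrite('pics/crop.png',np.hstack([p(a),p(b)]))
E
```

```text
hubtop [[ 544.04870045 -173.93958174   30.        ]] [[ 542.6850019  -161.37452744   30.        ]]
knobtop [[ 578.15522558 -107.14022411   54.        ]] [[ 574.98464108 -104.63904764   54.        ]]
tip [[540.0030816  150.64458483 162.        ]] [[542.35681945 165.74905196 162.        ]]
shaker [[705.7606713  -76.61281924   0.        ]] cup [[726.46641272   6.465283     0.        ]] block [[ 640.27617683 -334.34125355    0.        ]]
```

View pics/crop.png

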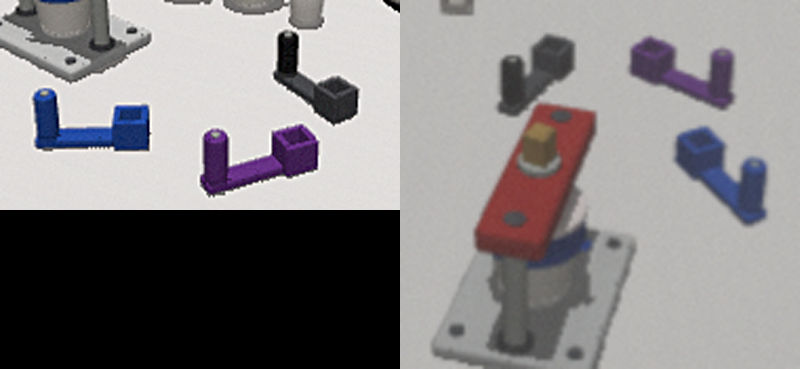

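The crop confirms it: the dark crank's hub is upper right in the left panel, clear of the blue and purple ones. It has its hub near (543,-168) and knob near (577,-106). I'll go over the press first, on the way to the crank, to see the square with the wrist camera.

```bash
r='{"offset":[0.736,-0.884,0.04],"delta_rot":[0,0,-0.337],"gripper":1}'
python3 -m inch '[{"offset":[0.736,-0.884,0.08],"delta_rot":[0,0,-0.337],"gripper":1},{"offset":[0.736,-0.884,0.08],"delta_rot":[0,0,-0.337],"gripper":1},{"offset":[0.736,-0.884,0.08],"delta_rot":[0,0,-0.337],"gripper":1},{"offset":[0.736,-0.884,0.08],"delta_rot":[0,0,-0.337],"gripper":1},{"offset":[0.736,-0.884,0.08],"delta_rot":[0,0,-0.337],"gripper":1},{"offset":[0.736,-0.884,0.08],"delta_rot":[0,0,-0.337],"gripper":1},{"offset":[0.736,-0.884,0.08],"delta_rot":[0,0,-0.337],"gripper":1}]'
python3 -m inch '[{"offset":[0.736,-0.884,0],"delta_rot":[0,0,-0.337],"gripper":1},{"offset":[0.736,-0.884,0],"delta_rot":[0,0,-0.337],"gripper":1},{"offset":[0.736,-0.884,0],"delta_rot":[0,0,-0.337],"gripper":1},{"offset":[0.736,-0.884,0],"delta_rot":[0,0,-0.337],"gripper":1},{"offset":[0.736,-0.884,0],"delta_rot":[0,0,-0.337],"gripper":1},{"offset":[0.736,-0.884,0],"delta_rot":[0,0,-0.337],"gripper":1},{"offset":[0.736,-0.884,0],"delta_rot":[0,0,-0.337],"gripper":1},{"offset":[0.736,-0.884,0],"delta_rot":[0,0,-0.337],"gripper":1},{"offset":[0.736,-0.884,0],"delta_rot":[0,0,-0.337],"gripper":1}]'
python3 - <<'E'
from h import *
s=bot.state();a=read_camera('wrist');np.save('pics/w1.npy',[s['eef_pos'],s['tool_rot'][:3]]) if 0 else None
cv2.imwrite('pics/w1.png',a);import pickle;pickle.dump(s,open('w1.pkl','wb'))
print(s['clock'],s['eef_pos'],s['tool_rot'],s['qd'].max(),s['joints'])
E
```

```text
clock: 0.8
eef_pos: [363.0, 373.2, 269.8]
tool_rot: [0.002, 0.389, 0.921, -0.001]
wrist_force: [-0.3, 0.6, -0.2]
opening: 88.6
clock: 1.7
eef_pos: [541.1, 160.3, 269.4]
tool_rot: [-0.001, 0.602, 0.799, 0.0]
wrist_force: [0.0, 0.3, 0.1]
opening: 88.2
1.7 [541.1488544  160.34600606 269.40363823] [-9.53899325e-04  6.01513931e-01  7.98861740e-01  3.54449586e-05] 0.0058114858814896095 [-0.39373303  0.58153944  0.04126222  1.73516539 -0.03305099  0.82651462
 -0.05682454]
```

View pics/w1.png

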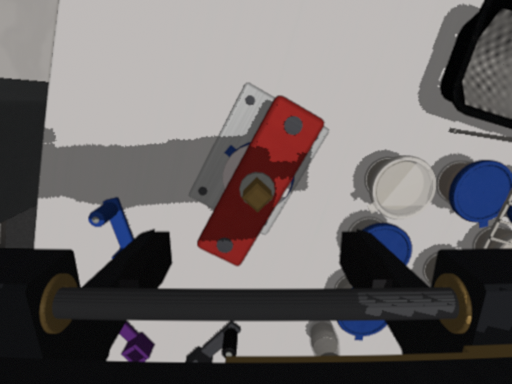

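The wrist view shows the red crosshead with the brass square, diamond-looking, at about (257,193). I'll measure its centre and angle by colour.

```bash
python3 - <<'E'
from h import *;import pickle
s=pickle.load(open('w1.pkl','rb'));a=cv2.imread('pics/w1.png')
h=cv2.cvtColor(a,cv2.COLOR_BGR2HSV);c=a[165:225,225:290]
m=np.zeros(a.shape[:2],np.uint8)
m[165:225,225:290]=(cv2.inRange(h,(10,70,40),(32,255,255)))[165:225,225:290]
n,l,st,ce=cv2.connectedComponentsWithStats(m);i=1+st[1:,4].argmax();print(st[i],ce[i])
cs,_=cv2.findContours((l==i).astype(np.uint8),0,2);r=cv2.minAreaRect(cs[0]);print(r)
b=cv2.boxPoints(r);w=cast(b,159,'wrist',s);print(w[:,:2],w.mean(0))
e=w[1]-w[0];print('angle',np.degrees(np.arctan2(e[1],e[0]))%90, [np.linalg.norm(w[k]-w[k-1]) for k in range(4)])
big=cv2.resize(a[160:230,220:295],None,fx=8,fy=8,interpolation=cv2.INTER_CUBIC)
cv2.polylines(big,[((b-[220,160])*8+4).astype(int)],1,(0,255,0),1);cv2.imwrite('pics/sq.png',big)
E
```

```text
[242 178  31  34 628] [256.82006369 194.56847134]
((256.5000305175781, 194.50001525878906), (25.455841064453125, 25.455841064453125), 45.0)
[[527.78432611 154.76752168]
 [537.8320069  173.52428414]
 [556.33062758 162.98132436]
 [546.43142252 143.71708723]] [542.09459578 158.74755435 159.        ]
angle 61.82279795346742 [np.float64(21.675477068586794), np.float64(21.278440427849734), np.float64(21.292086976532545), np.float64(21.658834061106777)]
```

View pics/sq.png

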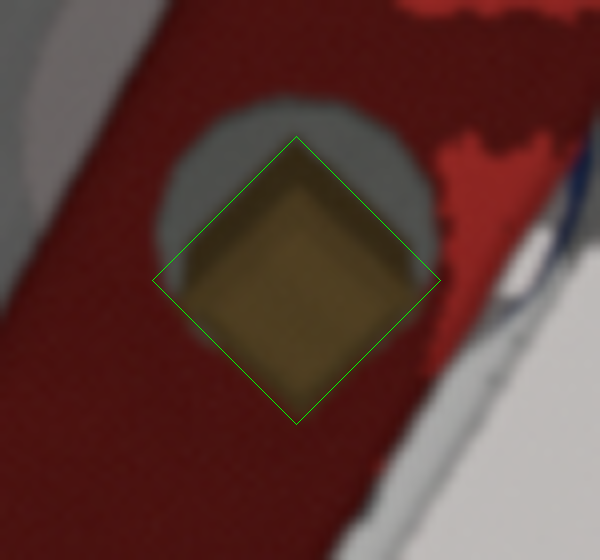

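```bash
python3 -m inch '[{"offset":[0,-0.66,0],"delta_rot":[0,0,-0.52],"gripper":1},{"offset":[0,-0.66,0],"delta_rot":[0,0,-0.52],"gripper":1},{"offset":[0,-0.66,0],"delta_rot":[0,0,-0.52],"gripper":1},{"offset":[0,-0.66,-0.1],"delta_rot":[0,0,-0.52],"gripper":1},{"offset":[0,-0.66,-0.1],"delta_rot":[0,0,-0.52],"gripper":1},{"offset":[0,-0.66,-0.1],"delta_rot":[0,0,-0.52],"gripper":1}]'
python3 -m inch '[{"offset":[0.02,-0.65,0],"delta_rot":[0,0,0],"gripper":1},{"offset":[0.02,-0.65,-0.1],"delta_rot":[0,0,0],"gripper":1},{"offset":[0.02,-0.65,-0.26],"delta_rot":[0,0,0],"gripper":1},{"offset":[0.02,-0.65,-0.26],"delta_rot":[0,0,0],"gripper":1},{"offset":[0.02,-0.65,-0.26],"delta_rot":[0,0,0],"gripper":1},{"offset":[0.02,-0.65,-0.26],"delta_rot":[0,0,0],"gripper":1}]'
python3 - <<'E'
from h import *;import pickle
s=bot.state();a=read_camera('wrist')
cv2.imwrite('pics/w2.png',a);pickle.dump(s,open('w2.pkl','wb'))
print(s['clock'],s['eef_pos'],s['tool_rot'],s['joints'])
s1=pickle.load(open('w1.pkl','rb'))
c=np.array([(297,185),(185,292),(297,412),(415,288)])/8+[219.5,159.5]
w=cast(c,160.5,'wrist',s1);print('tip top',w.mean(0),w[:,:2])
for d in(w[0]-w[2],w[1]-w[3]):print((np.degrees(np.arctan2(d[1],d[0]))+45)%90)
E
```

```text
clock: 2.35
eef_pos: [541.7, -5.5, 244.3]
tool_rot: [-0.0, 0.861, 0.509, -0.001]
wrist_force: [0.2, -0.2, -0.5]
opening: 88.4
clock: 2.95
eef_pos: [547.9, -167.5, 179.8]
tool_rot: [-0.001, 0.86, 0.51, 0.0]
wrist_force: [0.1, 1.0, 0.3]
opening: 87.9
2.95 [ 547.88671316 -167.513938    179.82598987] [-5.98528458e-04  8.59976357e-01  5.10333333e-01  4.43155723e-04] [ 0.10824753  0.72226036  0.18670749  1.80570449 -0.21141251  0.63323809
 -0.07926213]
tip top [543.18526741 157.84992607 160.5       ] [[539.80365766 169.01731359]
 [531.89880299 154.93855798]
 [546.57330715 145.56271778]
 [554.46530186 161.88111492]]
61.09961275893474
62.100453229935454
```

View pics/w2.png

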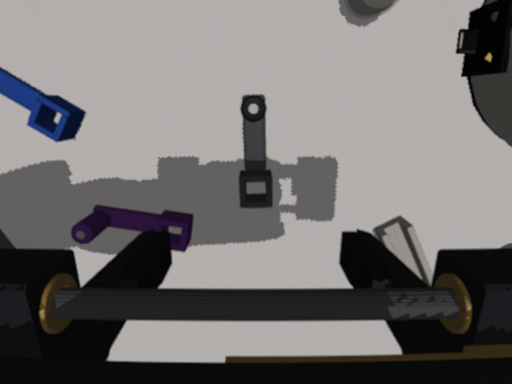

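The wrist view shows the dark crank's hub at about (256,187), knob top at (254,108), arm running up the image and nothing near it on the finger sides.

```bash
python3 - <<'E'
from h import *;import pickle
s=pickle.load(open('w2.pkl','rb'));a=cv2.imread('pics/w2.png')
g=cv2.cvtColor(a,cv2.COLOR_BGR2GRAY)
print('col prof r195',g[195,232:282].tolist());print('row prof c243',g[160:215,243].tolist())
m=np.zeros_like(g);m[155:218,230:285]=(g<62)[155:218,230:285]*255
n,l,st,ce=cv2.connectedComponentsWithStats(m);i=1+st[1:,4].argmax();print(st[i])
k=a[98:120,243:266];kk=(g[98:120,243:266]>110)
ys,xs=np.nonzero((g[102:115,248:260]>130));kc=(xs.mean()+248,ys.mean()+102);print(kc)
knob=cast([kc],54,'wrist',s)
x0,y0,w,h=st[i][:4]
top=cast([(x0-.5,y0+h-.5),(x0+w-.5,y0+h-.5)],30,'wrist',s);d=top[1]-top[0]
print('near edge',top,np.linalg.norm(d))
print('knob',knob)
yaw=np.degrees(np.arctan2(s['tool_rot'][2],s['tool_rot'][1]))*2-90;print('jaw',yaw,'x',yaw+90)
mid=top.mean(0);e=knob[0]-mid;print('dist edge->knob',np.linalg.norm(e[:2]),'ang',np.degrees(np.arctan2(e[1],e[0])))
u=e[:2]/np.linalg.norm(e[:2]);print('hub from knob',knob[0,:2]-78*u,'from edge',mid[:2]+16*u)
print('proj of knob side edge etc', proj(np.r_[mid[:2]+32*u,30],'wrist',s))
E
```

```text
col prof r195 [97, 96, 97, 96, 97, 97, 90, 69, 40, 31, 30, 30, 27, 23, 19, 19, 21, 19, 20, 19, 18, 19, 21, 18, 20, 21, 19, 19, 20, 20, 20, 21, 20, 19, 22, 29, 31, 31, 29, 36, 64, 92, 97, 97, 96, 96, 96, 97, 98, 117]
row prof c243 [85, 85, 88, 89, 90, 90, 90, 92, 94, 83, 50, 23, 20, 19, 21, 21, 25, 27, 30, 30, 29, 29, 30, 30, 28, 30, 30, 27, 29, 30, 29, 29, 29, 29, 31, 30, 30, 30, 29, 30, 30, 29, 30, 29, 29, 29, 33, 55, 83, 95, 97, 96, 96, 96, 97]
[ 239  155   33   53 1292]
(np.float64(253.03030303030303), np.float64(108.12121212121212))
near edge [[ 520.74024846 -183.29570044   30.        ]
 [ 548.84089152 -198.6278872    30.        ]] 32.01128068504448
knob [[ 578.38114862 -107.96074378   54.        ]]
jaw -28.62791020597274 x 61.37208979402726
dist edge->knob 93.75133521295528 ang 62.2923957727641
hub from knob [ 542.11430372 -177.0166339 ] from edge [ 542.22992279 -176.79648303]
proj of knob side edge etc [[254.43565229 175.33924283]]
```

```bash
python3 -m inch '[{"offset":[-0.021,-0.03,-0.15],"delta_rot":[0,0,0],"gripper":0.36},{"offset":[-0.021,-0.03,-0.3],"delta_rot":[0,0,0],"gripper":0.36},{"offset":[-0.021,-0.03,-0.4],"delta_rot":[0,0,0],"gripper":0.36},{"offset":[-0.021,-0.03,-0.48],"delta_rot":[0,0,0],"gripper":0.36},{"offset":[-0.021,-0.03,-0.48],"delta_rot":[0,0,0],"gripper":0.36},{"offset":[-0.021,-0.03,-0.48],"delta_rot":[0,0,0],"gripper":0.36}]'
```

```text
clock: 3.6
eef_pos: [543.4, -175.0, 60.9]
tool_rot: [0.0, 0.86, 0.51, 0.001]
wrist_force: [-0.3, -0.4, -0.0]
opening: 60.2
```

```bash
python3 -m inch '[{"offset":[-0.004,-0.006,-0.1],"delta_rot":[0,0,0],"gripper":0.36},{"offset":[-0.004,-0.006,-0.18],"delta_rot":[0,0,0],"gripper":0.36},{"offset":[-0.004,-0.006,-0.18],"delta_rot":[0,0,0],"gripper":0.36},{"offset":[-0.004,-0.006,-0.18],"delta_rot":[0,0,0],"gripper":-1},{"offset":[-0.004,-0.006,-0.18],"delta_rot":[0,0,0],"gripper":-1},{"offset":[-0.004,-0.006,-0.18],"delta_rot":[0,0,0],"gripper":-1},{"offset":[-0.004,-0.006,-0.18],"delta_rot":[0,0,0],"gripper":-1},{"offset":[-0.004,-0.006,-0.18],"delta_rot":[0,0,0],"gripper":-1}]'
python3 -c "
from bench import bot
for i in range(3):print(bot.state()['eef_pos'])"
```

```text
clock: 4.4
eef_pos: [541.8, -178.4, 15.8]
tool_rot: [0.001, 0.861, 0.509, 0.001]
wrist_force: [0.6, 0.5, 5.6]
opening: 31.9
[ 541.84079535 -178.44168664   15.77259231]
[ 541.84079535 -178.44168664   15.77259231]
[ 541.84079535 -178.44168664   15.77259231]
```

```bash
python3 -m inch '[{"offset":[0,0,0.2],"delta_rot":[0,0,0],"gripper":-1},{"offset":[0,0,0.4],"delta_rot":[0,0,0],"gripper":-1},{"offset":[0,0,0.6],"delta_rot":[0,0,0],"gripper":-1},{"offset":[0,0.15,0.74],"delta_rot":[0,0,0],"gripper":-1},{"offset":[0,0.3,0.74],"delta_rot":[0,0,0],"gripper":-1},{"offset":[0,0.5,0.74],"delta_rot":[0,0,0],"gripper":-1},{"offset":[0,0.68,0.74],"delta_rot":[0,0,0],"gripper":-1},{"offset":[0,0.68,0.74],"delta_rot":[0,0,0],"gripper":-1}]'
python3 -m inch '[{"offset":[0.004,0.15,0],"delta_rot":[0,0,0],"gripper":-1},{"offset":[0.008,0.3,0],"delta_rot":[0,0,0],"gripper":-1},{"offset":[0.008,0.45,0],"delta_rot":[0,0,0],"gripper":-1},{"offset":[0.008,0.58,0],"delta_rot":[0,0,0],"gripper":-1},{"offset":[0.008,0.66,0],"delta_rot":[0,0,0],"gripper":-1},{"offset":[0.008,0.66,0],"delta_rot":[0,0,0],"gripper":-1},{"offset":[0.008,0.66,0],"delta_rot":[0,0,0],"gripper":-1}]'
python3 - <<'E'
from h import *
s=bot.state();print(s['eef_pos'],s['wrist_force'],s['wrist_torque'])
a=read_camera('side');b=read_camera('wrist');c=read_camera('scene')
cv2.imwrite('pics/s3.png',a);cv2.imwrite('pics/w3.png',b);cv2.imwrite('pics/c3.png',c)
f=lambda i:cv2.resize(i,(400,300),interpolation=cv2.INTER_CUBIC)
cv2.imwrite('pics/m3.png',np.vstack([np.hstack([f(a[165:270,190:330]),f(c[105:210,90:230])]),np.hstack([f(b),f(b[170:290,176:336])])]))
E
```

```text
clock: 5.2
eef_pos: [540.2, 1.6, 199.0]
tool_rot: [-0.003, 0.857, 0.515, 0.001]
wrist_force: [0.3, 0.4, -3.2]
opening: 31.8
clock: 5.9
eef_pos: [542.5, 155.9, 199.3]
tool_rot: [0.0, 0.861, 0.509, -0.001]
wrist_force: [-0.3, -0.2, -3.6]
opening: 31.8
[542.52428896 155.93257278 199.32705192] [-0.28253675 -0.19199649 -3.59880467] [-0.18025923  0.13996368  0.01632318]
```

View pics/m3.png

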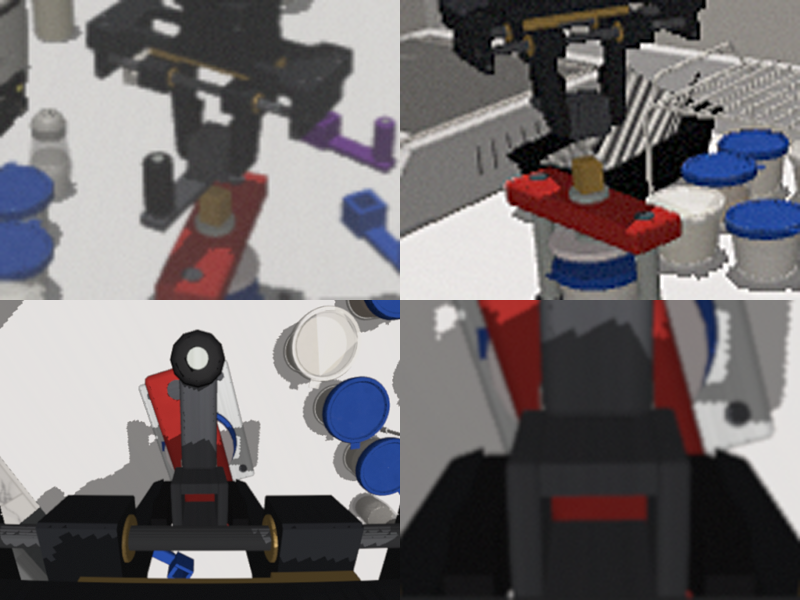

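Composite: the crank hangs level in the jaws (hub between the fingers, knob at (197,57) in the wrist panel), just above the brass tip. In the scene view the hub looks centred over the tip. I'll check the hub's place in the tool frame from the knob.

```bash
python3 - <<'E'
from h import *
s=bot.state();b=cv2.imread('pics/w3.png');g=cv2.cvtColor(b,cv2.COLOR_BGR2GRAY)
m=(g[60:88,238:268]>130);ys,xs=np.nonzero(m);kc=(xs.mean()+238,ys.mean()+60);print(kc,m.sum())
z=s['eef_pos'][2]-15+54
k=cast([kc],z,'wrist',s)[0];d=k-s['eef_pos'];yaw=2*np.arctan2(s['tool_rot'][2],s['tool_rot'][1])
x=np.array([np.cos(yaw),np.sin(yaw)]);y=np.array([x[1],-x[0]])
print('knob in tool x,y',d[:2]@x,d[:2]@y,'crank yaw err deg (about tool y)',np.degrees((d[:2]@y)/78),np.degrees(yaw))
for z in (182,205,160):print(z,cast([(265,238)],z,'side'))
E
```

```text
(np.float64(252.47115384615384), np.float64(73.86057692307692)) 624
knob in tool x,y 79.84690480814203 -0.5859738874649167 crank yaw err deg (about tool y) -0.4304337263668408 61.02020655635785
182 [[540.77441275 208.64852075 182.        ]]
205 [[539.62599131 240.81185995 205.        ]]
160 [[541.87290283 177.8835876  160.        ]]
```

```bash
python3 -m inch '[{"offset":[0,0.002,-0.03],"delta_rot":[0,0,0],"gripper":-1},{"offset":[0,0.002,-0.06],"delta_rot":[0,0,0],"gripper":-1},{"offset":[0,0.002,-0.076],"delta_rot":[0,0,0],"gripper":-1},{"offset":[0,0.002,-0.084],"delta_rot":[0,0,0],"gripper":-1},{"offset":[0,0.002,-0.092],"delta_rot":[0,0,0],"gripper":-1},{"offset":[0,0.002,-0.092],"delta_rot":[0,0,0],"gripper":-1}]'
python3 -m inch '[{"offset":[0,0,-0.004],"delta_rot":[0,0,0],"gripper":-1},{"offset":[0,0,-0.008],"delta_rot":[0,0,0],"gripper":-1},{"offset":[0,0,-0.008],"delta_rot":[0,0,0],"gripper":-1}]'
```

```text
clock: 6.65
eef_pos: [543.0, 157.2, 176.5]
tool_rot: [-0.0, 0.861, 0.509, -0.0]
wrist_force: [-0.1, -0.1, -2.7]
opening: 31.9
clock: 6.95
eef_pos: [543.2, 156.9, 174.9]
tool_rot: [0.0, 0.861, 0.509, 0.0]
wrist_force: [-0.3, -0.9, -1.3]
opening: 31.8
```

```bash
python3 -m inch '[{"offset":[0,0,-0.006],"delta_rot":[0,0,0],"gripper":-1},{"offset":[0,0,-0.012],"delta_rot":[0,0,0],"gripper":-1},{"offset":[0,0,-0.012],"delta_rot":[0,0,0],"gripper":-1}]'
python3 -m inch '[{"offset":[0,0,-0.004],"delta_rot":[0,0,0],"gripper":-1},{"offset":[0,0,-0.004],"delta_rot":[0,0,0],"gripper":-1}]'
```

```text
clock: 7.25
eef_pos: [542.8, 156.5, 171.5]
tool_rot: [0.0, 0.861, 0.509, -0.0]
wrist_force: [-0.4, -3.0, -2.0]
opening: 32.1
clock: 7.45
eef_pos: [542.7, 156.6, 170.3]
tool_rot: [0.0, 0.861, 0.509, -0.001]
wrist_force: [-1.8, -3.1, -2.9]
opening: 31.5
```

It has slipped past the taper (6 mm down, light force). I'll ease sideways and go on down.

```bash
python3 -m inch '[{"offset":[-0.002,-0.004,-0.01],"delta_rot":[0,0,0],"gripper":-1},{"offset":[-0.002,-0.004,-0.02],"delta_rot":[0,0,0],"gripper":-1},{"offset":[-0.002,-0.004,-0.03],"delta_rot":[0,0,0],"gripper":-1},{"offset":[-0.002,-0.004,-0.04],"delta_rot":[0,0,0],"gripper":-1},{"offset":[-0.002,-0.004,-0.04],"delta_rot":[0,0,0],"gripper":-1}]'
python3 -m inch '[{"offset":[0,0,-0.01],"delta_rot":[0,0,0],"gripper":-1},{"offset":[0,0,-0.02],"delta_rot":[0,0,0],"gripper":-1},{"offset":[0,0,-0.02],"delta_rot":[0,0,0],"gripper":-1}]'
```

```text
clock: 7.95
eef_pos: [542.5, 156.4, 160.2]
tool_rot: [-0.0, 0.861, 0.509, -0.0]
wrist_force: [-1.3, -0.2, -4.8]
opening: 32.0
clock: 8.25
eef_pos: [542.6, 156.2, 155.4]
tool_rot: [-0.0, 0.861, 0.509, -0.0]
wrist_force: [-0.6, -2.4, -3.7]
opening: 31.7
```

```bash
python3 -m inch '[{"offset":[0,0,-0.008],"delta_rot":[0,0,0],"gripper":-1},{"offset":[0,0,-0.014],"delta_rot":[0,0,0],"gripper":-1},{"offset":[0,0,-0.018],"delta_rot":[0,0,0],"gripper":-1},{"offset":[0,0,-0.018],"delta_rot":[0,0,0],"gripper":-1}]'
python3 -m inch '[{"offset":[0,0,-0.004],"delta_rot":[0,0,0],"gripper":-1},{"offset":[0,0,-0.004],"delta_rot":[0,0,0],"gripper":-1}]'
```

```text
clock: 8.65
eef_pos: [542.7, 156.2, 151.9]
tool_rot: [-0.0, 0.861, 0.509, 0.0]
wrist_force: [-1.5, -1.4, 4.4]
opening: 31.7
clock: 8.85
eef_pos: [542.7, 156.2, 151.8]
tool_rot: [-0.0, 0.861, 0.509, 0.001]
wrist_force: [-5.5, -2.2, 11.6]
opening: 31.8
```

The crank is home: measured TCP z settled at 151.8 with a gentle 11 N upward reaction. Next: let go, lift, move over to the knob.

```bash
python3 -m inch '[{"offset":[0,0,0.004],"delta_rot":[0,0,0],"gripper":0.2},{"offset":[0,0,0.004],"delta_rot":[0,0,0],"gripper":0.2},{"offset":[0,0,0.004],"delta_rot":[0,0,0],"gripper":0.2},{"offset":[0,0,0.1],"delta_rot":[0,0,0],"gripper":0.2},{"offset":[0,0,0.2],"delta_rot":[0,0,0],"gripper":0.2},{"offset":[0,0,0.28],"delta_rot":[0,0,0],"gripper":0.2},{"offset":[0.08,0.14,0.28],"delta_rot":[0,0,0],"gripper":0.2},{"offset":[0.153,0.28,0.28],"delta_rot":[0,0,0],"gripper":0.2},{"offset":[0.153,0.28,0.28],"delta_rot":[0,0,0],"gripper":0.2},{"offset":[0.153,0.28,0.28],"delta_rot":[0,0,0],"gripper":0.2}]'
python3 - <<'E'
from h import *
s=bot.state();a=read_camera('side');b=read_camera('wrist');c=read_camera('scene')
print(s['eef_pos'],s['clock'],proj([580.9,226.2,190],'wrist',s))
f=lambda i:cv2.resize(i,(400,300),interpolation=cv2.INTER_CUBIC)
cv2.imwrite('pics/w4.png',b)
cv2.imwrite('pics/m4.png',np.vstack([np.hstack([f(a[165:270,190:330]),f(c[105:210,90:230])]),np.hstack([f(b),f(b[170:290,176:336])])]))
E
```

```text
clock: 9.85
eef_pos: [580.7, 227.2, 219.6]
tool_rot: [-0.0, 0.86, 0.51, -0.0]
wrist_force: [-0.0, -0.9, 0.5]
opening: 52.8
[580.71921269 227.21461074 219.62606285] 9.85 [[256.09613927 233.23127382]]
```

View pics/m4.png

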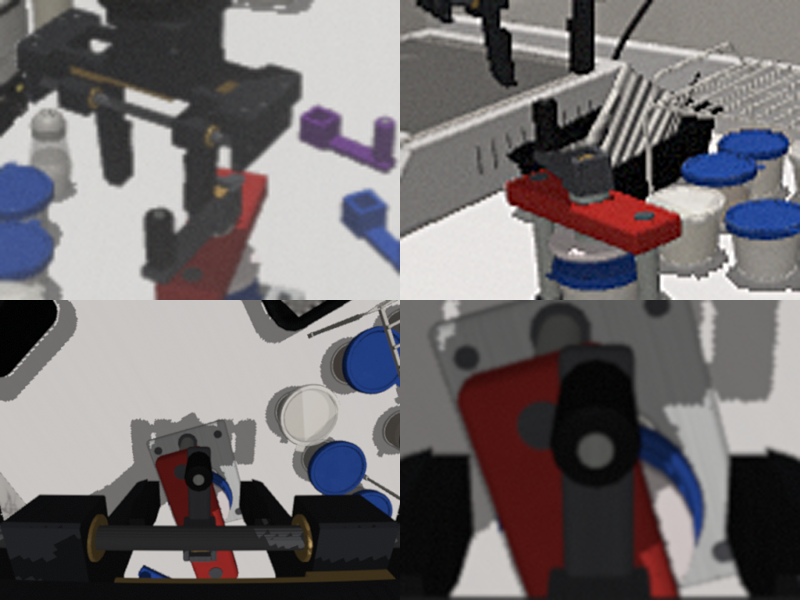

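The picture shows the hub seated flat on the shoulder, with the knob top at wrist pixel (254,231) against the predicted (256,233). Centred enough, so I'll go down and grip the knob.

```bash
python3 -m inch '[{"offset":[0,-0.002,-0.1],"delta_rot":[0,0,0],"gripper":0.2},{"offset":[0,-0.002,-0.18],"delta_rot":[0,0,0],"gripper":0.2},{"offset":[0,-0.002,-0.222],"delta_rot":[0,0,0],"gripper":0.2},{"offset":[0,-0.002,-0.222],"delta_rot":[0,0,0],"gripper":0.2},{"offset":[0,-0.002,-0.222],"delta_rot":[0,0,0],"gripper":-1},{"offset":[0,-0.002,-0.222],"delta_rot":[0,0,0],"gripper":-1},{"offset":[0,-0.002,-0.222],"delta_rot":[0,0,0],"gripper":-1},{"offset":[0,-0.002,-0.222],"delta_rot":[0,0,0],"gripper":-1}]'
python3 - <<'E'
import numpy as np
for s in (61.3,-78.7,-218.7,-358.7):
    print(s)
    for i in range(1,11):
        t=np.radians(s-14*i);t0=np.radians(s);print([round(78*(np.cos(t)-np.cos(t0))/250,3),round(78*(np.sin(t)-np.sin(t0))/250,3)])
E
```

```text
clock: 10.8
eef_pos: [581.2, 225.9, 165.4]
tool_rot: [0.0, 0.861, 0.509, 0.001]
wrist_force: [-0.9, 0.0, 1.1]
opening: 22.8
61.3
[np.float64(0.062), np.float64(-0.044)]
[np.float64(0.111), np.float64(-0.102)]
[np.float64(0.145), np.float64(-0.171)]
[np.float64(0.161), np.float64(-0.245)]
[np.float64(0.159), np.float64(-0.321)]
[np.float64(0.138), np.float64(-0.394)]
[np.float64(0.1), np.float64(-0.46)]
[np.float64(0.048), np.float64(-0.515)]
[np.float64(-0.016), np.float64(-0.556)]
[np.float64(-0.089), np.float64(-0.58)]
-78.7
[np.float64(-0.076), np.float64(-0.006)]
[np.float64(-0.151), np.float64(0.007)]
[np.float64(-0.22), np.float64(0.038)]
[np.float64(-0.281), np.float64(0.084)]
[np.float64(-0.328), np.float64(0.144)]
[np.float64(-0.359), np.float64(0.213)]
[np.float64(-0.373), np.float64(0.288)]
[np.float64(-0.368), np.float64(0.364)]
[np.float64(-0.345), np.float64(0.436)]
[np.float64(-0.305), np.float64(0.501)]
-218.7
[np.float64(0.054), np.float64(0.053)]
[np.float64(0.12), np.float64(0.091)]
[np.float64(0.193), np.float64(0.113)]
[np.float64(0.269), np.float64(0.116)]
[np.float64(0.344), np.float64(0.1)]
[np.float64(0.412), np.float64(0.067)]
[np.float64(0.471), np.float64(0.019)]
[np.float64(0.516), np.float64(-0.042)]
[np.float64(0.544), np.float64(-0.113)]
[np.float64(0.555), np.float64(-0.188)]
-358.7
[np.float64(-0.008), np.float64(-0.076)]
[np.float64(-0.033), np.float64(-0.147)]
[np.float64(-0.075), np.float64(-0.211)]
[np.float64(-0.132), np.float64(-0.262)]
[np.float64(-0.199), np.float64(-0.298)]
[np.float64(-0.272), np.float64(-0.317)]
[np.float64(-0.348), np.float64(-0.317)]
[np.float64(-0.422), np.float64(-0.299)]
[np.float64(-0.49), np.float64(-0.264)]
[np.float64(-0.546), np.float64(-0.213)]
```

```bash
python3 -m inch '[{"offset":[0.062,-0.044,0],"delta_rot":[0,0,0],"gripper":-1},{"offset":[0.111,-0.102,0],"delta_rot":[0,0,0],"gripper":-1},{"offset":[0.145,-0.171,0],"delta_rot":[0,0,0],"gripper":-1},{"offset":[0.161,-0.245,0],"delta_rot":[0,0,0],"gripper":-1}]'
python3 -c "
from bench import bot
s=bot.state();print(s['wrist_force'],s['wrist_torque'],s['joints'])"
```

```text
clock: 11.2
eef_pos: [620.9, 166.5, 165.0]
tool_rot: [-0.002, 0.86, 0.51, 0.0]
wrist_force: [-2.7, 3.1, 2.3]
opening: 21.5
[-2.66137616  3.11860597  2.2838157 ] [0.79109054 0.96123253 0.01108371] [-0.47384818  0.83093015  0.26770627  1.59839151 -0.29507136  0.7522933
 -0.57373968]
```

```bash
python3 -m inch '[{"offset":[-0.002,-0.076,0],"delta_rot":[0,0,0],"gripper":-1},{"offset":[-0.023,-0.149,0],"delta_rot":[0,0,0],"gripper":-1},{"offset":[-0.061,-0.215,0],"delta_rot":[0,0,0],"gripper":-1},{"offset":[-0.113,-0.27,0],"delta_rot":[0,0,0],"gripper":-1},{"offset":[-0.177,-0.311,0],"delta_rot":[0,0,0],"gripper":-1},{"offset":[-0.25,-0.335,0],"delta_rot":[0,0,0],"gripper":-1}]'
python3 -m inch '[{"offset":[-0.076,-0.006,0],"delta_rot":[0,0,0],"gripper":-1},{"offset":[-0.151,0.007,0],"delta_rot":[0,0,0],"gripper":-1},{"offset":[-0.22,0.038,0],"delta_rot":[0,0,0],"gripper":-1},{"offset":[-0.281,0.084,0],"delta_rot":[0,0,0],"gripper":-1},{"offset":[-0.328,0.144,0],"delta_rot":[0,0,0],"gripper":-1},{"offset":[-0.359,0.213,0],"delta_rot":[0,0,0],"gripper":-1},{"offset":[-0.373,0.288,0],"delta_rot":[0,0,0],"gripper":-1},{"offset":[-0.368,0.364,0],"delta_rot":[0,0,0],"gripper":-1},{"offset":[-0.345,0.436,0],"delta_rot":[0,0,0],"gripper":-1},{"offset":[-0.305,0.501,0],"delta_rot":[0,0,0],"gripper":-1}]'
```

```text
clock: 11.8
eef_pos: [559.4, 79.8, 165.5]
tool_rot: [0.001, 0.861, 0.509, 0.002]
wrist_force: [4.1, 5.3, 0.0]
opening: 21.3
clock: 12.8
eef_pos: [480.5, 203.5, 165.1]
tool_rot: [0.001, 0.861, 0.508, -0.002]
wrist_force: [-2.6, -3.3, 4.6]
opening: 21.2
```

```bash
python3 -m inch '[{"offset":[0.054,0.053,0],"delta_rot":[0,0,0],"gripper":-1},{"offset":[0.12,0.091,0],"delta_rot":[0,0,0],"gripper":-1},{"offset":[0.193,0.113,0],"delta_rot":[0,0,0],"gripper":-1},{"offset":[0.269,0.116,0],"delta_rot":[0,0,0],"gripper":-1},{"offset":[0.344,0.1,0],"delta_rot":[0,0,0],"gripper":-1},{"offset":[0.412,0.067,0],"delta_rot":[0,0,0],"gripper":-1},{"offset":[0.471,0.019,0],"delta_rot":[0,0,0],"gripper":-1},{"offset":[0.516,-0.042,0],"delta_rot":[0,0,0],"gripper":-1},{"offset":[0.544,-0.113,0],"delta_rot":[0,0,0],"gripper":-1},{"offset":[0.555,-0.188,0],"delta_rot":[0,0,0],"gripper":-1}]'
python3 -m inch '[{"offset":[-0.008,-0.076,0],"delta_rot":[0,0,0],"gripper":-1},{"offset":[-0.033,-0.147,0],"delta_rot":[0,0,0],"gripper":-1},{"offset":[-0.075,-0.211,0],"delta_rot":[0,0,0],"gripper":-1},{"offset":[-0.132,-0.262,0],"delta_rot":[0,0,0],"gripper":-1},{"offset":[-0.199,-0.298,0],"delta_rot":[0,0,0],"gripper":-1},{"offset":[-0.272,-0.317,0],"delta_rot":[0,0,0],"gripper":-1},{"offset":[-0.348,-0.317,0],"delta_rot":[0,0,0],"gripper":-1},{"offset":[-0.422,-0.299,0],"delta_rot":[0,0,0],"gripper":-1}]'
cat > t.py <<'E'
from h import *
s=bot.state();A=np.array([543.4,157.8]);p=s['eef_pos'][:2]-A;r=np.hypot(*p);t=np.arctan2(p[1],p[0])
er=p/r;et=np.array([er[1],-er[0]]);F=s['wrist_force'][:2]
a=(61.3-np.degrees(t))%360
print('clock',s['clock'],'r',r.round(1),'wound mod360',a.round(1),'resisting F',-(F@et).round(1),'radial F',(F@er).round(1))
t0=np.degrees(t)
for i in (4,8,12,16,20,24,28,32,36,40): 
    d=np.radians(t0-i);print(i,(78*(np.array([np.cos(d),np.sin(d)])-er)/250).round(3).tolist())
E
python3 t.py
```

```text
clock: 13.8
eef_pos: [621.4, 158.8, 165.1]
tool_rot: [-0.0, 0.861, 0.509, 0.001]
wrist_force: [-1.5, 4.5, 3.1]
opening: 21.0
clock: 14.6
eef_pos: [517.0, 82.7, 165.6]
tool_rot: [0.002, 0.861, 0.508, 0.003]
wrist_force: [5.8, 4.1, -1.5]
opening: 21.1
clock 14.6 r 79.7 wound mod360 170.7 resisting F 4.1 radial F -5.8
4 [-0.02, 0.008]
8 [-0.04, 0.017]
12 [-0.059, 0.028]
16 [-0.077, 0.04]
20 [-0.094, 0.053]
24 [-0.111, 0.068]
28 [-0.126, 0.083]
32 [-0.14, 0.1]
36 [-0.153, 0.117]
40 [-0.165, 0.135]
```

```bash
python3 -m inch '[{"offset":[-0.04,0.017,0],"delta_rot":[0,0,0],"gripper":-1},{"offset":[-0.077,0.04,0],"delta_rot":[0,0,0],"gripper":-1},{"offset":[-0.111,0.068,0],"delta_rot":[0,0,0],"gripper":-1},{"offset":[-0.14,0.1,0],"delta_rot":[0,0,0],"gripper":-1},{"offset":[-0.165,0.135,0],"delta_rot":[0,0,0],"gripper":-1},{"offset":[-0.165,0.135,0],"delta_rot":[0,0,0],"gripper":-1}]'; python3 t.py
```

```text
clock: 15.2
eef_pos: [473.8, 119.9, 164.8]
tool_rot: [-0.0, 0.86, 0.51, 0.0]
wrist_force: [3.6, 1.4, 3.2]
opening: 21.5
clock 15.2 r 79.2 wound mod360 212.7 resisting F 0.5 radial F -3.9
4 [-0.01, 0.019]
8 [-0.018, 0.04]
12 [-0.025, 0.06]
16 [-0.031, 0.081]
20 [-0.035, 0.103]
24 [-0.037, 0.124]
28 [-0.038, 0.146]
32 [-0.037, 0.168]
36 [-0.035, 0.19]
40 [-0.032, 0.211]
```

```bash
python3 -m inch '[{"offset":[-0.01,0.019,0],"delta_rot":[0,0,0],"gripper":-1},{"offset":[-0.018,0.04,0],"delta_rot":[0,0,0],"gripper":-1},{"offset":[-0.025,0.06,0],"delta_rot":[0,0,0],"gripper":-1}]'; python3 t.py|head -1
python3 -m inch '[{"offset":[-0.006,0.021,0],"delta_rot":[0,0,0],"gripper":-1},{"offset":[-0.01,0.043,0],"delta_rot":[0,0,0],"gripper":-1},{"offset":[-0.012,0.064,0],"delta_rot":[0,0,0],"gripper":-1}]'; python3 t.py
```

```text
clock: 15.5
eef_pos: [468.5, 132.5, 164.8]
tool_rot: [0.001, 0.861, 0.508, 0.0]
wrist_force: [4.1, -2.4, 5.1]
opening: 21.0
clock 15.5 r 79.0 wound mod360 222.6 resisting F 3.5 radial F -3.1
clock: 15.8
eef_pos: [465.2, 148.6, 164.8]
tool_rot: [0.0, 0.861, 0.509, -0.0]
wrist_force: [4.1, -2.8, 5.0]
opening: 21.0
clock 15.8 r 78.8 wound mod360 234.6 resisting F 3.3 radial F -3.7
4 [-0.002, 0.022]
8 [-0.002, 0.043]
12 [-0.001, 0.065]
16 [0.002, 0.087]
20 [0.006, 0.108]
24 [0.012, 0.129]
28 [0.019, 0.15]
32 [0.028, 0.17]
36 [0.038, 0.189]
40 [0.049, 0.208]
```

```bash
python3 -m inch '[{"offset":[-0.002,0.022,0],"delta_rot":[0,0,0],"gripper":-1},{"offset":[-0.002,0.043,0],"delta_rot":[0,0,0],"gripper":-1},{"offset":[-0.001,0.065,0],"delta_rot":[0,0,0],"gripper":-1},{"offset":[0.002,0.087,0],"delta_rot":[0,0,0],"gripper":-1}]'; python3 t.py
```

```text
clock: 16.2
eef_pos: [465.9, 169.8, 164.9]
tool_rot: [0.001, 0.861, 0.508, -0.0]
wrist_force: [4.6, -5.2, 4.9]
opening: 21.2
clock 16.2 r 78.5 wound mod360 250.1 resisting F 4.4 radial F -5.3
4 [0.004, 0.021]
8 [0.01, 0.042]
12 [0.017, 0.063]
16 [0.025, 0.083]
20 [0.035, 0.103]
24 [0.046, 0.121]
28 [0.059, 0.139]
32 [0.072, 0.156]
36 [0.087, 0.172]
40 [0.103, 0.187]
```

```bash
python3 -m inch '[{"offset":[0.004,0.021,0],"delta_rot":[0,0,0],"gripper":-1},{"offset":[0.01,0.042,0],"delta_rot":[0,0,0],"gripper":-1},{"offset":[0.017,0.063,0],"delta_rot":[0,0,0],"gripper":-1}]'; python3 t.py
```

```text
clock: 16.5
eef_pos: [470.0, 185.0, 164.8]
tool_rot: [0.001, 0.861, 0.508, -0.001]
wrist_force: [4.3, -5.2, 6.6]
opening: 21.4
clock 16.5 r 78.2 wound mod360 261.6 resisting F 3.4 radial F -5.8
4 [0.008, 0.02]
8 [0.018, 0.04]
12 [0.029, 0.058]
16 [0.041, 0.076]
20 [0.055, 0.094]
24 [0.069, 0.11]
28 [0.085, 0.125]
32 [0.102, 0.139]
36 [0.12, 0.151]
40 [0.138, 0.163]
```

```bash
python3 -m inch '[{"offset":[0.008,0.02,0],"delta_rot":[0,0,0],"gripper":-1},{"offset":[0.018,0.04,0],"delta_rot":[0,0,0],"gripper":-1},{"offset":[0.029,0.058,0],"delta_rot":[0,0,0],"gripper":-1},{"offset":[0.041,0.076,0],"delta_rot":[0,0,0],"gripper":-1}]'; python3 t.py
```

```text
clock: 16.9
eef_pos: [476.7, 198.6, 164.2]
tool_rot: [0.002, 0.862, 0.507, -0.006]
wrist_force: [-3.0, -16.7, 11.0]
opening: 21.1
clock 16.9 r 78.2 wound mod360 272.7 resisting F 15.8 radial F -6.1
4 [0.012, 0.018]
8 [0.025, 0.035]
12 [0.04, 0.052]
16 [0.055, 0.067]
20 [0.072, 0.081]
24 [0.089, 0.094]
28 [0.108, 0.106]
32 [0.127, 0.116]
36 [0.147, 0.125]
40 [0.167, 0.133]
```

Firm contact: the resisting force rose from 3.4 to 15.8 N, about 0.3 mm by the stiffness and well short of crushing. I'll ease the command back a little so lag doesn't drive it further.

```bash
python3 -m inch '[{"offset":[-0.015,-0.022,0],"delta_rot":[0,0,0],"gripper":-1},{"offset":[-0.015,-0.022,0],"delta_rot":[0,0,0],"gripper":-1}]'; python3 t.py|head -1
```

```text
clock: 17.1
eef_pos: [474.5, 194.7, 164.4]
tool_rot: [0.002, 0.862, 0.507, -0.004]
wrist_force: [2.2, -10.3, 5.6]
opening: 20.9
clock 17.1 r 78.2 wound mod360 269.4 resisting F 8.0 radial F -6.8
```

```bash
python3 -m inch '[{"offset":[-0.012,-0.018,0],"delta_rot":[0,0,0],"gripper":-1},{"offset":[-0.012,-0.018,0],"delta_rot":[0,0,0],"gripper":-1}]'; python3 t.py|head -1
python3 -m inch '[{"offset":[-0.012,-0.018,0],"delta_rot":[0,0,0],"gripper":0},{"offset":[-0.012,-0.018,0],"delta_rot":[0,0,0],"gripper":0},{"offset":[-0.012,-0.018,0],"delta_rot":[0,0,0],"gripper":0},{"offset":[-0.012,-0.018,0.06],"delta_rot":[0,0,0],"gripper":0},{"offset":[-0.012,-0.018,0.14],"delta_rot":[0,0,0],"gripper":0},{"offset":[-0.012,-0.018,0.26],"delta_rot":[0,0,0],"gripper":0},{"offset":[-0.012,-0.018,0.36],"delta_rot":[0,0,0],"gripper":0},{"offset":[-0.012,-0.018,0.36],"delta_rot":[0,0,0],"gripper":0}]'
python3 - <<'E'
from h import *
s=bot.state();a=read_camera('side');b=read_camera('wrist');c=read_camera('scene')
print(s['eef_pos'],s['clock'])
f=lambda i:cv2.resize(i,(400,300),interpolation=cv2.INTER_CUBIC)
cv2.imwrite('pics/m5.png',np.vstack([np.hstack([f(a[195:300,210:350]),f(c[135:240,90:230])]),np.hstack([f(b),f(b[100:250,156:356])])]))
E
```

```text
clock: 17.3
eef_pos: [472.9, 191.7, 164.6]
tool_rot: [0.002, 0.862, 0.507, -0.002]
wrist_force: [4.8, -8.0, 4.4]
opening: 21.2
clock 17.3 r 78.2 wound mod360 267.0 resisting F 5.2 radial F -7.8
clock: 18.1
eef_pos: [470.7, 192.3, 256.9]
tool_rot: [-0.0, 0.86, 0.51, 0.002]
wrist_force: [0.3, -0.2, -0.4]
opening: 43.7
[470.73907938 192.30732156 256.88650969] 18.1
```

View pics/m5.png

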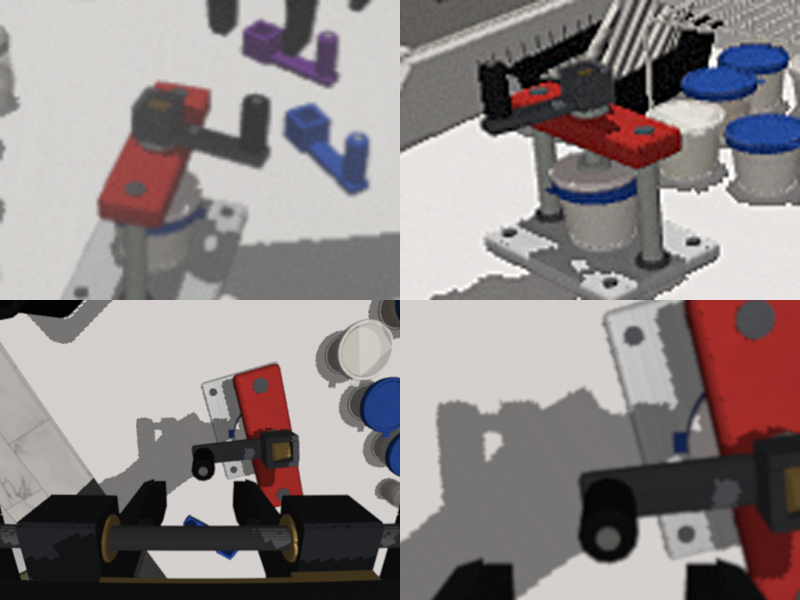

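The picture shows the plate down on the lid, the crank seated flat with brass visible in the hub's hole, and the bystanders where they were. Handing in.

```bash
python3 -c "
from h import *
s=bot.state();p=cast([(259.5,220)],190,'wrist',s)[0];print(p,(61.3-np.degrees(np.arctan2(p[1]-157.8,p[0]-543.4)))%360,np.hypot(p[0]-543.4,p[1]-157.8))
bot.job_done()"
```

```text
[468.50935041 184.6163931  190.        ] 261.0011246000753 79.54701965170723
the job is handed in; nothing more can be done
```

I fitted the crank fully home on the screw, wound it clockwise by its knob until the plate was on the lid, let go and handed the job in at about 18 s. No verdict was reported.

- **Fit:** the hub slid down the square without needing to be turned. I saw no more than about 12 N of upward push at the wrist, and that was with the hub already on the shoulder.
- **Winding:** resistance held at about 3.4 N for roughly 620° of winding, then rose to 15.8 N on the lid. By the given stiffness that is about 0.3 mm past first touch, below the 0.5 mm crush limit. I then eased back before releasing.
- **Last checks:** the final pictures show the plate on the lid, the crank seated flat, and the bystanders in view apparently unmoved. The crank settled at about 261° past one full turn, near my estimate of first touch (about 257–262°). I could not read the plate's travel directly, so those depths come from force and angle.

None of the checks failed. The only disagreement was 1–2 mm between the measured centres and the actual ones.

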